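Lift the lid off the moisture cell

ROBOT

A 7-joint arm with a two-finger parallel gripper is mounted at the origin on the work surface. World frame = base frame: x ahead of the robot, y to its left, z up, the work surface at z = 0. Lengths are in m, angles in rad, forces in N, time in s.
With the tool pointing down it reaches from about 0.4 to 0.85 m from the base axis. Payload 4.5 kg.
Tool frame: the origin (TCP) lies between the finger pads; the fingertips stand 11 mm ahead of it and the grasp point (between the pads) lies 8 mm behind it (r.nose_length is the distance from the TCP to the fingertips, in m); z points along the fingers, y is the line along which they close (so a half turn about z gives the same grasp; the last joint's range is limited). The gripper opens to 88 mm and grips with 3 to 60 N. Pads are 18 mm wide; open, the fingers measure 123 mm over their backs; the gripper's body (75 mm by 187 mm) begins 45 mm behind the grasp point.
Start: joints at [-1.282, 0.689, -0.195, 1.565, 0.157, 0.902, -0.215], TCP at [0.158, 0.605, 0.217] pointing down, gripper open.
Joint ranges: [-3.01, 3.01], [-0.46, 2.08], [-1.47, 1.51], [0.13, 2.56], [-1, 4.14], [0.04, 2.09], [-2.66, 2.66]. Speed limits (rad/s): [2.57, 2.57, 3.14, 3.14, 3.14, 3.14, 3.14].

INTERFACE

Orientations are given as a unit quaternion [x, y, z, w].
In Python, from plant import get_state, snapshot, camera_model, r gives the robot as it stands.
- The arm moves only by the shell command python3 -m inch 'ROWS' [FORCE]. ROWS is text: rows parted by semicolons, each of 7 numbers parted by spaces: the opening, from -1 (shut) to 1 (fully open), then the shift along the tool's x, y, z in m, then the turn, a rotation vector about the tool's x, y, z in rad. A call has 1 to 20 rows; each row shifts and turns the commanded pose from where the row before left it, along the tool's axes as they then stand; what a row does not reach is not made up. A row lasts 1/12 s, in which the tool goes at most 41.7 mm and 7.16 degrees, less where a joint would pass 70% of its speed; a pose out of reach is approached as far as the arm can. A call is refused whole if a number of a shift passes 0.0417 or a number of a turn 0.125, either way. A call with a gripper value outside its range is refused whole. The fingers move at their own pace and stop on an object; FORCE is the grip in N (left out, the last holds). Time passes only in rows, so rows that do not move let the fingers close. It gives the time, the measured TCP pose, the force, the opening and the grip force at its end, in the units of the state.
- get_state(): the state, without advancing time (a new reading comes with each control period).
- snapshot(name): name is "side" or "top" or "wrist"; returns (picture, depth): 480x640x3 uint8, red, green, blue; 480x640 float32, m along the optical axis (not along the pixel's ray), 0 where there is no reading.
- camera_model(name): a dict with "intrinsics" (3x3 intrinsics, pixels), "view" (4x4, takes a point from world to camera coordinates). Camera axes: x right, y down, z forward; pixel columns grow to the right and rows downward; lengths in m; the calibration is good to about 2 mm. A picture is of the moment at which its call begins: read the wrist's pose just before it. camera_model takes no time and is no camera call; for the wrist camera it gives the pose at the moment of the call.
- r.finish_job(): hands the job in; it is judged then, once.
The state is a dict: "clock": time; "q": joint angles; "qd": joint speeds; "joint_torque": joint torques, N m; "tool_pos": TCP position; "eef_rot": TCP orientation; "contact_force": force on the tool from outside, world axes, zero at the start; "moment": the same for the moment, N m; "opening": opening from 0.0 (shut) to 1.0 (fully open); "finger_force": force on a finger pad.
Only numpy, scipy, OpenCV 4.12 (cv2) and the standard library are available. Lean on these libraries where they do the work, as an engineer would, in place of code of your own. Each camera call takes 0.05 s, during which the arm holds its last target. There are 200 camera calls.

TASK

Take the lid off the gray moisture cell so that the cell can be brushed out: swing the lid up on its hinge until it stands upright, lift it straight up off its hinge brackets, and stand it in the slot of the wooden lid rack, hinge edge down, and let go. Do not let the lid drop or slam, and leave the other things on the counter where they are.

Things in the scene. Friction and masses are not known exactly. Their poses are not given: they have to be found in the camera images.
- cell: Gray open-topped moisture cell, fixed to the counter, left or right of its middle: 120 (x) x 140 (y) x 85 mm high, walls 7 mm. Origin: centre of its underside, z up; -x is its front (display side, turned roughly to the robot). Behind it (x = 60 to 95 mm) a hinge block, 180 mm wide and 75 mm high, carries two hinge brackets and a back stop.
- cell_hinge (a point): Middle of the lid's hinge axis when the lid is shut: 75 mm behind the cell's origin (+x), 89 mm above the counter; the axis runs along the cell's y. With the lid upright the axis stands 4 to 5 mm higher, and may sit up to 6 mm forward or back. Short of upright the lid falls shut by its weight.
- cell_bracket (a point): Floor of the keyhole slot in the left steel bracket (its twin is at -y): 77.5 mm to the side of the hinge axis, 2.5 mm below it. Brackets: 10 mm thick, 26 mm deep. Slot 16 mm wide inside, 9 mm in the rounded throat 19 mm above the floor, open top 22 mm above the floor. With the lid shut the pins cannot pass the throat; within about 25 deg of upright they slide up and out (raise 25 mm or more).
- cell_stop (a point): Top middle of the front face of the back stop, two steel posts (12 mm wide, 110 mm apart) joined by a crossbar, 7 mm behind the hinge axis, top 150 mm above the counter. It stops the swung-up lid up to 9 deg past upright; there the lid stays, leaning on it.
- lid: The lid, a plain loose steel plate 166 (x) x 140 (y) x 8 mm, about 0.26 kg (0.18 to 0.36). Origin: centre of the plate. Its z is the plate's normal: up when shut, pointing to the cell's back when upright. Shut, it lies on the cell's rim, underside 85 mm above the counter. Its +x edge is the hinge edge, its -x edge the free lip.
- lid_pins (a point): Middle of the lid's hinge axis, in the plate's mid-plane, 77 mm from the lid's centre (+x) and 6 mm inside the hinge edge. From each side edge a flat pin, 14 mm (along the lid's x) x 5 mm thick, with rounded edges, sticks out 18.5 mm along y, level with this point.
- lid_lip (a point): Middle of the lid's free edge (-x), in the plate's mid-plane, 160 mm from the hinge axis. Shut, the lip overhangs the cell's front by 25 mm along its whole width: fingertips tilted 45 deg forward can lift it from below. Upright, it is the top edge, about 255 mm above the counter, free on both sides for a pinch across the 8 mm plate from above.
- rack: Wooden lid rack, fixed to the counter. Base 110 (x) x 126 (y) x 14 mm, origin at the centre of its underside, z up. On it two upright boards run along y, each 12 mm thick, their tops 72 mm above the counter, with a 26 mm wide slot between them (x = -13 to +13 mm), open at the top and at both ends. The lid is 14 mm wider than the rack, so its pins hang outside the ends.
- rack_slot (a point): Middle of the slot's floor, 14 mm above the counter; the slot runs along the rack's y. With the lid standing in it the lid's pin point is about 6 mm above this one.
- canister_silver: Tall silver screw-top tin, 94 mm across, 190 mm high, loose; origin at the centre of its underside. Bystander.
- canister_olive: Tall olive screw-top tin, 94 mm across, 190 mm high, loose; origin at the centre of its underside. Bystander.
- canister_small: Smaller olive screw-top tin, 75 mm across, 130 mm high, loose; origin at the centre of its underside. Bystander.
- cylinder: Glass graduated cylinder, foot 64 mm across, tube 28 mm across, 200 mm high, loose; origin at the centre of its underside. Bystander.
- scoop: Brass spoon scoop lying down, 170 mm long along its x, loose. Bystander.
- paddle: Flat wooden strike-off paddle, 260 mm long along its x (blade 150 x 45, handle 22 mm wide), 8 mm thick, loose, lying between cell and rack; origin on its underside, 15 mm from the middle of its length towards the blade's end. Bystander.
- pan: Shallow steel sample pan, 100 mm across, 30 mm high, loose; origin at the centre of its underside. Bystander.

How it is judged:
By the outcome, as a careful person would: the job done as asked, in the order asked, and still so for the second after the job is handed in, with the robot touching nothing.
It also fails if it takes over 64 s, if anything falls off the work surface, if the arm or the gripper's body presses on something with over 40 N, if the wrist force passes 120 N, or if a joint passes its speed limit or range.

## Working session

There is one attempt and no reset: what is moved stays moved. The work goes in short steps, Python scripts to look and compute and a shell command to move; the robot and the scene stay as the last step left them, time stands still between calls to the robot, and variables do not carry over. Pictures are saved under pics/ and viewed, at most 13 in all, crops included, and the job is handed in when it is done.

```bash
mkdir -p pics; ls
python3 - <<'E'
from plant import *
import cv2,numpy as np
s=get_state();print({k:np.round(v,3) for k,v in s.items()})
for n in ("side","top"):
    p,d=snapshot(n);cv2.imwrite(f"pics/{n}0.png",p[:,:,::-1]);np.savez(f"{n}0.npz",p=p,d=d)
    m=camera_model(n);print(n,np.round(m["intrinsics"],1).tolist(),np.round(m["view"],3).tolist(),(d>0).mean())
E
```

```text
pics
{'clock': np.float64(0.0), 'q': array([-1.282,  0.69 , -0.194,  1.566,  0.157,  0.903, -0.215]), 'qd': array([ 0.001,  0.002, -0.   , -0.001, -0.001, -0.003,  0.   ]), 'joint_torque': array([ 0.0000e+00, -5.2755e+01, -1.2670e+00, -1.5343e+01, -5.3000e-02,
        6.0000e-03,  0.0000e+00]), 'tool_pos': array([0.157, 0.604, 0.216]), 'eef_rot': array([ 0.127,  0.992, -0.001, -0.   ]), 'contact_force': array([ 0.262, -0.208, -0.29 ]), 'moment': array([ 0.04 ,  0.005, -0.002]), 'finger_force': np.float64(0.0), 'opening': np.float64(1.0)}
side [[532.0, 0.0, 313.8], [0.0, 532.0, 236.7], [0.0, 0.0, 1.0]] [[0.969, -0.247, -0.008, -0.565], [-0.153, -0.577, -0.802, 0.169], [0.193, 0.778, -0.597, 1.154], [0.0, 0.0, 0.0, 1.0]] 0.9960026041666666
top [[488.8, 0.0, 315.7], [0.0, 488.8, 237.8], [0.0, 0.0, 1.0]] [[0.015, -1.0, -0.009, 0.013], [-0.997, -0.014, -0.076, 0.591], [0.076, 0.01, -0.997, 1.081], [0.0, 0.0, 0.0, 1.0]] 0.9958951822916666
```

View pics/top0.png

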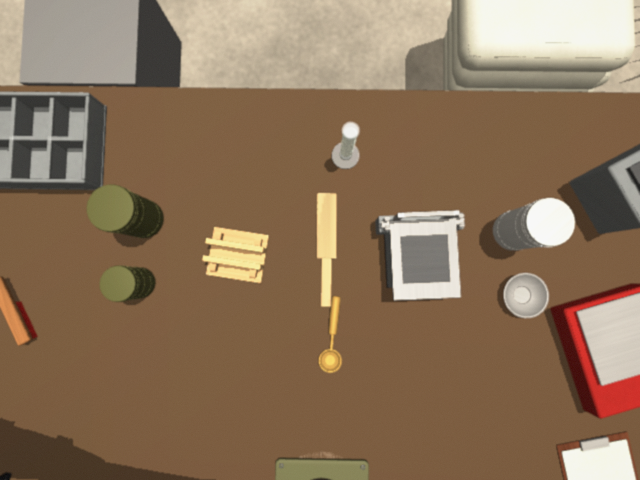

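View pics/side0.png

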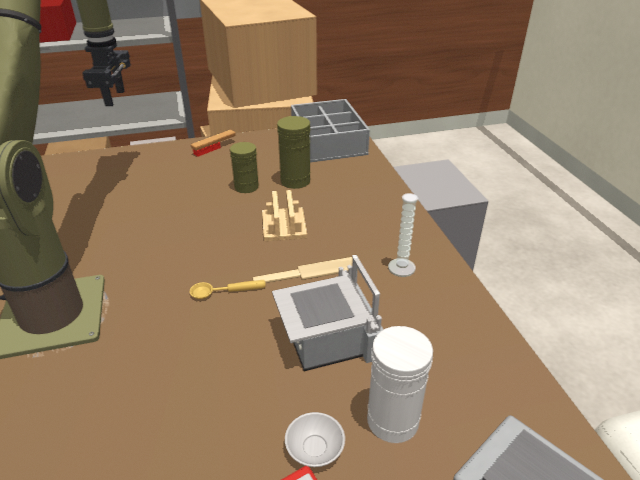

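The top view shows the shut lid at about (423,258), with its hinge at the top near (421,220). The rack is at (236,255), the paddle at (327,250), the silver tin at (535,225), the pan at (525,295) and the scoop at (332,335). The side view agrees with this layout, and the arm is clear of everything.

```bash
cat > h.py <<'E'
import numpy as np,cv2
from plant import *
from scipy.spatial.transform import Rotation as R
def cloud(d,m):
    v,u=np.mgrid[0:480,0:640];K=m["intrinsics"]
    c=np.stack([(u-K[0,2])/K[0,0]*d,(v-K[1,2])/K[1,1]*d,d],-1)
    V=np.array(m["view"]);return (c-V[:3,3])@V[:3,:3]
def rect(xy):
    r=cv2.minAreaRect((xy*1000).astype(np.float32));return np.round(r[0],1),np.round(r[1],1),round(r[2],1)
E
python3 - <<'E'
from h import *
for n in("top","side"):
    z=np.load(n+"0.npz");W=cloud(z["d"],camera_model(n));X,Y,Z=W[...,0],W[...,1],W[...,2]
    def sel(x0,x1,y0,y1,z0,z1):
        m=(X>x0)&(X<x1)&(Y>y0)&(Y<y1)&(Z>z0)&(Z<z1)&(z["d"]>0)
        m=cv2.morphologyEx(m.astype(np.uint8),cv2.MORPH_OPEN,np.ones((2,2)))>0
        return W[m]
    lid=sel(.3,.7,-.35,-.1,.083,.102);print(n,"lid",rect(lid[:,:2]),np.median(lid[:,2]),len(lid))
    st=sel(.3,.75,-.35,-.1,.135,.16);print("stop",rect(st[:,:2]),len(st))
    rk=sel(.4,.7,.05,.28,.064,.078);print("boards",rect(rk[:,:2]),len(rk),np.median(rk[:,2]))
    k=cv2.kmeans(rk[:,:2].astype(np.float32),2,None,(3,50,1e-5),5,0)[1].ravel()
    for i in(0,1):print(" board",rect(rk[k==i,:2]),rk[k==i].mean(0).round(4))
    bs=sel(.4,.7,.05,.28,.007,.02);print("base",rect(bs[:,:2]),len(bs))
    t=sel(.4,.7,-.1,.05,-.02,.02);print("table med",np.median(t[:,2]))
E
```

```text
top lid (array([ 541.8, -157.1]), array([179.7, 336.8]), 3.2) 0.09272448810644862 5386
stop (array([ 602. , -140.8]), array([ 50.5, 352.4]), 24.1) 308
boards (array([541. , 141.9]), array([271.5,  50.4]), 81.9) 647 0.07042162869559968
 board (array([554.4, 236.7]), array([80. , 50.3]), 81.9) [0.5531 0.2294 0.0632]
 board (array([535. , 102.2]), array([191.3,  50.3]), 81.7) [0.5447 0.1648 0.0748]
base (array([540., 134.]), array([255.5, 110.4]), 82.0) 1752
table med 7.441674325194397e-06
side lid (array([ 526.5, -487.1]), array([946.1, 223.1]), 82.1) 0.09380169281826232 4764
stop (array([ 525.6, -462.7]), array([1015.6,   59.5]), 66.7) 306
boards (array([ 466.4, -286. ]), array([1328.8,   53.8]), 79.8) 271 0.07098988571014837
 board (array([563.1, 249.6]), array([240.3,  53.8]), 79.8) [0.5539 0.2043 0.0597]
 board (array([ 350.7, -940.2]), array([0., 0.]), 0.0) [ 0.3507 -0.9402  0.8204]
base (array([554.2, 203.1]), array([148.5, 111.6]), 82.2) 770
table med 0.0015718539222164354
```

```bash
cat >> h.py <<'E'
def sel(W,d,x0,x1,y0,y1,z0,z1,k=3,n=1):
    X,Y,Z=W[...,0],W[...,1],W[...,2]
    m=((X>x0)&(X<x1)&(Y>y0)&(Y<y1)&(Z>z0)&(Z<z1)&(d>0)).astype(np.uint8)
    o=cv2.morphologyEx(m,cv2.MORPH_OPEN,np.ones((k,k),np.uint8))&m
    c,l,s,_=cv2.connectedComponentsWithStats(o)
    return [W[l==i] for i in 1+np.argsort(-s[1:,4])[:n]]
E
python3 - <<'E'
from h import *
for n in("top","side"):
    z=np.load(n+"0.npz");d=z["d"];W=cloud(d,camera_model(n))
    def show(t,*a,**k):
        for c in sel(W,d,*a,**k):print(n,t,rect(c[:,:2]),len(c),c.mean(0).round(4))
    show("lid",.3,.7,-.35,-.1,.088,.099)
    show("stop",.3,.75,-.35,-.1,.143,.16,k=1)
    show("board",.4,.7,.05,.28,.066,.078,k=1,n=2)
    show("base",.4,.7,.05,.28,.005,.078,k=1)
E
```

```text
top lid (array([ 545.2, -212.1]), array([166.3, 147.5]), 3.3) 5200 [ 0.545  -0.2089  0.0928]
top stop (array([ 633.5, -204.2]), array([  9.6, 121.7]), 3.2) 288 [ 0.6333 -0.2041  0.1489]
top board (array([532.6, 203.3]), array([126.2,  12. ]), 82.0) 325 [0.5326 0.2032 0.0711]
top board (array([570.1, 197.7]), array([125.1,  12. ]), 81.9) 322 [0.57   0.1972 0.071 ]
top base (array([551.4, 200.5]), array([126.7, 109.9]), 82.1) 2740 [0.5506 0.1987 0.03  ]
side lid (array([ 549.3, -206.6]), array([175.9, 163.8]), 3.0) 4451 [ 0.5435 -0.2166  0.0938]
side stop (array([ 633.2, -207. ]), array([ 11.1, 125.7]), 3.2) 268 [ 0.6322 -0.2121  0.1492]
side board (array([531. , 197.9]), array([129.9,  11.9]), 82.1) 135 [0.5304 0.1941 0.0716]
side board (array([568.6, 192.2]), array([128.7,  12.1]), 82.1) 135 [0.568  0.1891 0.0715]
side base (array([550.1, 196.2]), array([133.8, 110. ]), 82.1) 1530 [0.5473 0.1827 0.0312]
```

```bash
cat >> h.py <<'E'
from scipy.optimize import least_squares
YAW=np.radians(3.2);H=np.array([.622,-.2047,.089])
def P(f,h,lat=0):  # cell-plane coordinates (m fwd of hinge, up of shut axis)
    c,s=np.cos(YAW),np.sin(YAW);return H+[f*c-lat*s,f*s+lat*c,h]
def Rt(tilt,yaw=YAW): # tool down, y forward, tilted forward by tilt deg
    B=np.array([[0,1,0],[1,0,0],[0,0,-1.]])
    return R.from_euler('z',yaw)*R.from_matrix(B)*R.from_rotvec([-np.radians(tilt),0,0])
def plan(p,Rg,n,s=None):
    s=s or get_state();p0=np.array(s["tool_pos"]);R0=R.from_quat(s["eef_rot"])
    w=(R0.inv()*Rg).as_rotvec()/n
    M=sum((R0*R.from_rotvec(w*k)).as_matrix() for k in range(n))
    v=np.linalg.solve(M,p-p0)
    print("n",n,"row",np.round(v,4),np.round(w,4),"|v|",round(np.linalg.norm(v),4))
    q=p0.copy();path=[]
    for k in range(n):q=q+(R0*R.from_rotvec(w*k)).apply(v);path.append(q)
    print("mid",np.round(path[n//4],3),np.round(path[n//2],3),np.round(path[3*n//4],3))
def tz(t):t=np.radians(t);return np.array([np.sin(t),-np.cos(t)])
def ty(t):t=np.radians(t);return np.array([np.cos(t),np.sin(t)])
def corner(th):
    a=np.radians(th);return np.array([-.160*np.cos(a)-.004*np.sin(a),.160*np.sin(a)-.004*np.cos(a)+.0045*np.sin(a)])
def tcp(th,tilt,depth=.001,half=.030,dy=0): return corner(th)+depth*tz(tilt)+(half+dy)*ty(tilt)
E
python3 - <<'E'
from h import *
s=get_state()
plan(np.array([.42,.15,.30]),Rt(0,np.radians(-5)),16,s)
s2=dict(tool_pos=[.42,.15,.30],eef_rot=Rt(0,np.radians(-5)).as_quat())
g=P(*(tcp(0,45,dy=-.010)-.07*tz(45)));print(g)
plan(g+[0,0,.06],Rt(45),14,s2)
E
```

```text
n 16 row [-0.0353 -0.0048 -0.0052] [-0.0001  0.0001  0.0877] |v| 0.036
mid [0.307 0.51  0.242] [0.388 0.394 0.263] [0.425 0.257 0.284]
[ 0.42765527 -0.21556556  0.1479325 ]
n 14 row [-0.0262 -0.0013  0.0065] [-0.056   0.004  -0.0097] |v| 0.0271
mid [0.41  0.046 0.273] [ 0.409 -0.059  0.246] [ 0.416 -0.137  0.226]
```

```bash
python3 -m inch '0.36 -0.035 -0.005 -0.005 0 0 0.088; 0.36 -0.035 -0.005 -0.005 0 0 0.088; 0.36 -0.035 -0.005 -0.005 0 0 0.088; 0.36 -0.035 -0.005 -0.005 0 0 0.088; 0.36 -0.035 -0.005 -0.005 0 0 0.088; 0.36 -0.035 -0.005 -0.005 0 0 0.088; 0.36 -0.035 -0.005 -0.005 0 0 0.088; 0.36 -0.035 -0.005 -0.005 0 0 0.088; 0.36 -0.035 -0.005 -0.005 0 0 0.088; 0.36 -0.035 -0.005 -0.005 0 0 0.088; 0.36 -0.035 -0.005 -0.005 0 0 0.088; 0.36 -0.035 -0.005 -0.005 0 0 0.088; 0.36 -0.035 -0.005 -0.005 0 0 0.088; 0.36 -0.035 -0.005 -0.005 0 0 0.088; 0.36 -0.035 -0.005 -0.005 0 0 0.088; 0.36 -0.035 -0.005 -0.005 0 0 0.088; 0.36 0 0 0 0 0 0; 0.36 0 0 0 0 0 0'
python3 - <<'E'
from h import *
print(np.round(get_state()['q'],2))
g=P(*(tcp(0,45,dy=-.010)-.07*tz(45)))
plan(g+[0,0,.06],Rt(45),16)
E
```

```text
clock: 1.6
tool_pos: [0.4132, 0.15, 0.2972]
eef_rot: [0.74, 0.672, -0.0, 0.0]
contact_force: [0.1, 1.3, -0.9]
opening: 0.682
finger_force: 0.0
[-0.59  0.34  0.19  1.99 -0.09  0.82 -0.44]
n 16 row [-0.0229 -0.0006  0.0057] [-0.049   0.0037 -0.009 ] |v| 0.0236
mid [0.404 0.036 0.268] [ 0.406 -0.056  0.245] [ 0.416 -0.147  0.223]
```

```bash
python3 -m inch '0.36 -0.023 -0.001 0.006 -0.049 0.004 -0.009; 0.36 -0.023 -0.001 0.006 -0.049 0.004 -0.009; 0.36 -0.023 -0.001 0.006 -0.049 0.004 -0.009; 0.36 -0.023 -0.001 0.006 -0.049 0.004 -0.009; 0.36 -0.023 -0.001 0.006 -0.049 0.004 -0.009; 0.36 -0.023 -0.001 0.006 -0.049 0.004 -0.009; 0.36 -0.023 -0.001 0.006 -0.049 0.004 -0.009; 0.36 -0.023 -0.001 0.006 -0.049 0.004 -0.009; 0.36 -0.023 -0.001 0.006 -0.049 0.004 -0.009; 0.36 -0.023 -0.001 0.006 -0.049 0.004 -0.009; 0.36 -0.023 -0.001 0.006 -0.049 0.004 -0.009; 0.36 -0.023 -0.001 0.006 -0.049 0.004 -0.009; 0.36 -0.023 -0.001 0.006 -0.049 0.004 -0.009; 0.36 -0.023 -0.001 0.006 -0.049 0.004 -0.009; 0.36 -0.023 -0.001 0.006 -0.049 0.004 -0.009; 0.36 -0.023 -0.001 0.006 -0.049 0.004 -0.009; 0.36 0 0 0 0 0 0; 0.36 0 0 0 0 0 0'
python3 - <<'E'
from h import *
print(np.round(get_state()['q'],2))
g=P(*(tcp(0,45,dy=-.010)-.07*tz(45)))
plan(g,Rt(45),5)
p,d=snapshot("wrist");cv2.imwrite("pics/w1.png",p[:,:,::-1])
W=cloud(d,camera_model("wrist"))
for c in sel(W,d,.4,.66,-.35,-.05,.087,.1):print(rect(c[:,:2]),len(c),c.mean(0).round(4))
E
```

```text
clock: 3.1
tool_pos: [0.3822, -0.0794, 0.234]
eef_rot: [0.695, 0.696, 0.122, 0.128]
contact_force: [-0.9, -0.5, -0.7]
opening: 0.676
finger_force: 0.0
[ 0.53  0.31 -0.56  2.52  1.59  0.17 -1.54]
n 5 row [-0.0274 -0.0014  0.0194] [-0.086   0.0077 -0.0085] |v| 0.0336
mid [ 0.395 -0.134  0.198] [ 0.404 -0.162  0.18 ] [ 0.415 -0.189  0.164]
(array([ 548.2, -189.3]), array([175. , 146.4]), 0.0) 8028 [ 0.5406 -0.1808  0.0922]
```

View pics/w1.png

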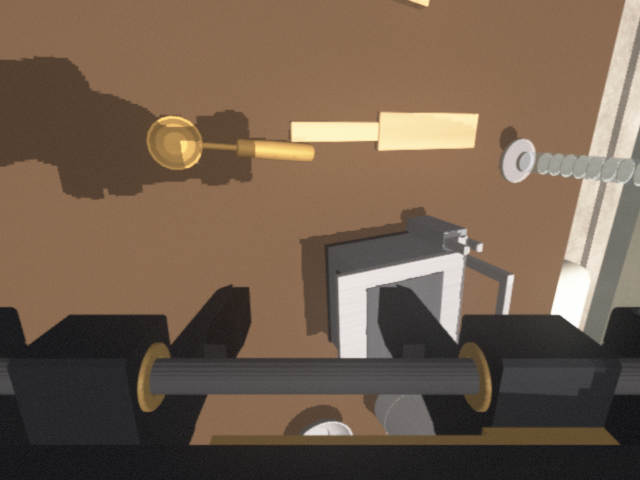

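The wrist view shows the lid shut at about (400,310), with the hinge bracket at (465,243) and the fingers clear of it. The move lagged: joint 4 is near its limit. I'll go further out, where the tilted pose has more room.

Run:
```python
from h import *
plan(np.array([.48,-.21,.25]),Rt(45),16)
```

```text
n 16 row [-0.0083  0.0055  0.0023] [-0.0268  0.0024 -0.0026] |v| 0.0103
mid [ 0.413 -0.121  0.235] [ 0.437 -0.153  0.238] [ 0.462 -0.186  0.244]
```

```bash
python3 -m inch '0.36 -0.008 0.006 0.002 -0.027 0.002 -0.003; 0.36 -0.008 0.006 0.002 -0.027 0.002 -0.003; 0.36 -0.008 0.006 0.002 -0.027 0.002 -0.003; 0.36 -0.008 0.006 0.002 -0.027 0.002 -0.003; 0.36 -0.008 0.006 0.002 -0.027 0.002 -0.003; 0.36 -0.008 0.006 0.002 -0.027 0.002 -0.003; 0.36 -0.008 0.006 0.002 -0.027 0.002 -0.003; 0.36 -0.008 0.006 0.002 -0.027 0.002 -0.003; 0.36 -0.008 0.006 0.002 -0.027 0.002 -0.003; 0.36 -0.008 0.006 0.002 -0.027 0.002 -0.003; 0.36 -0.008 0.006 0.002 -0.027 0.002 -0.003; 0.36 -0.008 0.006 0.002 -0.027 0.002 -0.003; 0.36 -0.008 0.006 0.002 -0.027 0.002 -0.003; 0.36 -0.008 0.006 0.002 -0.027 0.002 -0.003; 0.36 -0.008 0.006 0.002 -0.027 0.002 -0.003; 0.36 -0.008 0.006 0.002 -0.027 0.002 -0.003; 0.36 0 0 0 0 0 0; 0.36 0 0 0 0 0 0'
python3 - <<'E'
from h import *
print(np.round(get_state()['q'],2))
plan(np.array([.48,-.21,.25]),Rt(45),5)
g=P(*(tcp(0,45,dy=-.010)));print("final",g)
plan(g-[.02,0,-.02],Rt(45),10)
E
```

```text
clock: 4.65
tool_pos: [0.4832, -0.2044, 0.2582]
eef_rot: [0.633, 0.673, 0.275, 0.266]
contact_force: [1.2, 0.3, 0.6]
opening: 0.68
finger_force: 0.0
[ 1.3   0.69 -1.17  2.46  2.55  0.49 -1.96]
n 5 row [-0.0011 -0.0017  0.0007] [-0.      0.0011  0.0017] |v| 0.0021
mid [ 0.482 -0.207  0.255] [ 0.481 -0.208  0.253] [ 0.481 -0.209  0.252]
final [ 0.47707557 -0.21280253  0.09843503]
n 10 row [-0.0006 -0.0118  0.008 ] [-0.      0.0006  0.0008] |v| 0.0142
mid [ 0.475 -0.207  0.216] [ 0.468 -0.21   0.174] [ 0.462 -0.211  0.146]
```

Run:
```python
from h import *
g=P(*(tcp(0,45,dy=-.010)-.035*tz(45)));print(g)
plan(g,Rt(45),12)
```

```text
[ 0.45236542 -0.21418405  0.12318377]
n 12 row [-0.0006 -0.0098  0.0061] [-0.      0.0005  0.0007] |v| 0.0116
mid [ 0.473 -0.208  0.213] [ 0.465 -0.21   0.179] [ 0.458 -0.213  0.146]
```

```bash
python3 -m inch '0.36 -0.001 -0.0098 0.006 0 0.0005 0.0007; 0.36 -0.001 -0.0098 0.006 0 0.0005 0.0007; 0.36 -0.001 -0.0098 0.006 0 0.0005 0.0007; 0.36 -0.001 -0.0098 0.006 0 0.0005 0.0007; 0.36 -0.001 -0.0098 0.006 0 0.0005 0.0007; 0.36 -0.001 -0.0098 0.006 0 0.0005 0.0007; 0.36 -0.001 -0.0098 0.006 0 0.0005 0.0007; 0.36 -0.001 -0.0098 0.006 0 0.0005 0.0007; 0.36 -0.001 -0.0098 0.006 0 0.0005 0.0007; 0.36 -0.001 -0.0098 0.006 0 0.0005 0.0007; 0.36 -0.001 -0.0098 0.006 0 0.0005 0.0007; 0.36 -0.001 -0.0098 0.006 0 0.0005 0.0007; 0.36 0 0 0 0 0 0; 0.36 0 0 0 0 0 0'
python3 - <<'E'
from h import *
print(np.round(get_state()['q'],2))
plan(P(*(tcp(0,45,dy=-.010))),Rt(45),7)
p,d=snapshot("side");cv2.imwrite("pics/s1.png",cv2.resize(p[180:440,180:480,::-1],None,fx=2,fy=2))
E
```

```text
clock: 5.82
tool_pos: [0.4593, -0.2264, 0.1263]
eef_rot: [0.634, 0.673, 0.279, 0.258]
contact_force: [-0.6, 0.2, 0.7]
opening: 0.679
finger_force: 0.0
[ 1.37  1.25 -1.38  2.56  2.4   0.97 -1.51]
n 7 row [ 0.0018 -0.0009  0.0047] [-0.0007 -0.0014  0.0001] |v| 0.0051
mid [ 0.464 -0.222  0.118] [ 0.469 -0.219  0.11 ] [ 0.475 -0.215  0.102]
```

View pics/s1.png

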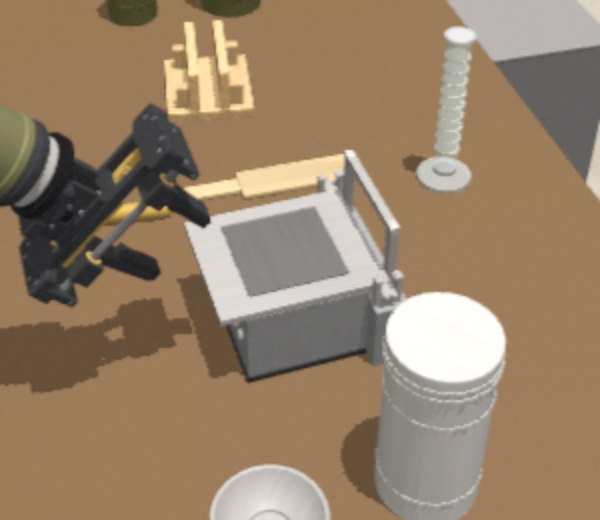

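The side crop shows the tilted fingers in front of the lip. The lower one, at (140,262), is below the lid plane and the upper one, at (190,205), is above it. I'll push in under the lip.

```bash
python3 -m inch '0.36 0.002 -0.001 0.005 -0.0007 -0.0014 0; 0.36 0.002 -0.001 0.005 -0.0007 -0.0014 0; 0.36 0.002 -0.001 0.005 -0.0007 -0.0014 0; 0.36 0.002 -0.001 0.005 -0.0007 -0.0014 0; 0.36 0.002 -0.001 0.005 -0.0007 -0.0014 0; 0.36 0.002 -0.001 0.004 -0.0007 -0.0014 0; 0.36 0.002 -0.001 0.004 -0.0007 -0.0014 0; 0.36 0 0 0 0 0 0; 0.36 0 0 0 0 0 0'
python3 - <<'E'
from h import *
print(np.round(get_state()['q'],2))
for t in(0,15,30,45):
  p=P(*tcp(t,45));print(t,p);
plan(P(*tcp(0,45)),Rt(45),5)
plan(P(*tcp(15,45)),Rt(45),15)
E
```

```text
clock: 6.62
tool_pos: [0.4786, -0.2139, 0.0984]
eef_rot: [0.635, 0.671, 0.278, 0.263]
contact_force: [-0.0, 0.3, -0.0]
opening: 0.68
finger_force: 0.0
[ 1.31  1.4  -1.44  2.56  2.39  1.15 -1.45]
0 [ 0.48413561 -0.21240782  0.1055061 ]
15 [ 0.48854531 -0.21216128  0.14821813]
30 [ 0.50354124 -0.21132287  0.188292  ]
45 [ 0.52810144 -0.20994974  0.22299674]
n 5 row [ 0.0002  0.0018 -0.0002] [ 0.0002  0.0001 -0.0001] |v| 0.0018
mid [ 0.481 -0.213  0.101] [ 0.482 -0.213  0.103] [ 0.483 -0.213  0.104]
n 15 row [ 0.0001  0.0028 -0.0019] [ 0.0001  0.     -0.    ] |v| 0.0034
mid [ 0.481 -0.213  0.112] [ 0.484 -0.213  0.125] [ 0.487 -0.213  0.138]
```

```bash
python3 -m inch '0.36 0 0.002 0 0 0 0; 0.36 0 0.002 0 0 0 0; 0.36 0 0.002 0 0 0 0; 0.36 0 0.002 0 0 0 0; 0.36 0 0.002 0 0 0 0; 0.36 0 0.0028 -0.0023 0 0 0; 0.36 0 0.0028 -0.0023 0 0 0; 0.36 0 0.0028 -0.0023 0 0 0; 0.36 0 0.0028 -0.0023 0 0 0; 0.36 0 0.0028 -0.0023 0 0 0; 0.36 0 0.0028 -0.0023 0 0 0; 0.36 0 0.0028 -0.0023 0 0 0; 0.36 0 0.0028 -0.0023 0 0 0; 0.36 0 0.0028 -0.0023 0 0 0; 0.36 0 0.0028 -0.0023 0 0 0; 0.36 0 0.0028 -0.0023 0 0 0; 0.36 0 0.0028 -0.0023 0 0 0; 0.36 0 0 0 0 0 0'
python3 - <<'E'
from h import *
s=get_state();print(np.round(s['q'],2))
plan(P(*tcp(30,45)),Rt(45),10)
p,d=snapshot("side");W=cloud(d,camera_model("side"))
c=sel(W,d,.44,.64,-.29,-.14,.075,.3)[0]
f=(c[:,:2]-H[:2])@[np.cos(YAW),np.sin(YAW)];l=(c[:,:2]-H[:2])@[-np.sin(YAW),np.cos(YAW)];h=c[:,2]-.089
m=(abs(l+.05)<.02)&(f>-.12)&(f<-.03);a=np.polyfit(f[m],h[m],1);print("angle",np.degrees(np.arctan(-a[0])),m.sum(),np.std(h[m]-np.polyval(a,f[m])))
E
```

```text
clock: 8.12
tool_pos: [0.4901, -0.2139, 0.1499]
eef_rot: [0.635, 0.671, 0.278, 0.264]
contact_force: [0.2, 0.8, -0.4]
opening: 0.681
finger_force: 0.0
[ 1.31  1.22 -1.45  2.52  2.31  1.01 -1.52]
n 10 row [ 0.0002  0.0037 -0.0017] [0.0002 0.0002 0.0001] |v| 0.0041
mid [ 0.494 -0.213  0.161] [ 0.498 -0.212  0.173] [ 0.501 -0.212  0.181]
angle -0.1987500687676198 768 0.002142081032746306
```

Run:
```python
from h import *
p,d=snapshot("side");cv2.imwrite("pics/s2.png",cv2.resize(p[180:440,180:480,::-1],None,fx=2,fy=2))
```

```text
(no output)
```

View pics/s2.png

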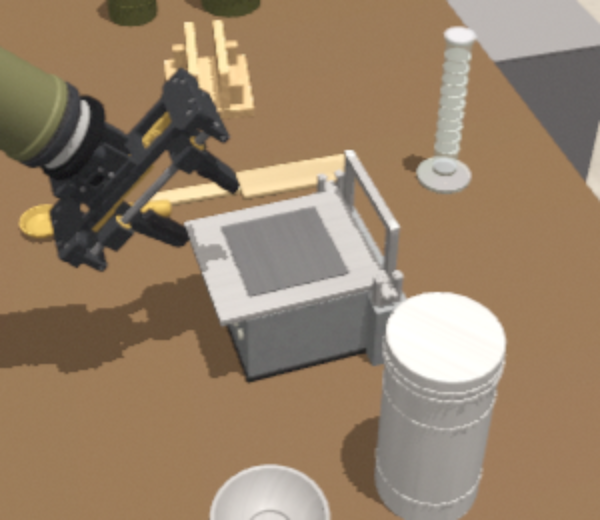

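The crop shows the lid still shut: the lower fingertip, at about (185,240), passed just in front of the lip. I'll check its predicted position against the image.

Run:
```python
from h import *
s=get_state();A=R.from_quat(s["eef_rot"]);print(A.as_matrix().round(3).tolist(),r.nose_length,s["opening"])
m=camera_model("side");V=np.array(m["view"])
def px(X):
    c=V[:3,:3]@X+V[:3,3];q=m["intrinsics"]@c;q=q[:2]/q[2];return ((q-[180,180])*2).round()
for y in(-.03,.03,-.0475,.0475):
  X=s["tool_pos"]+A.apply([0,y,.011]);print(y,X.round(3),px(X))
print("lip",[px(P(-.16,.004,l)) for l in(-.07,0,.07)])
p,d=snapshot("side");W=cloud(d,m)
for (u,v) in [(185,240),(182,237),(175,235),(236,186),(230,182)]:print(u,v,W[180+v//2,180+u//2].round(3),p[180+v//2,180+u//2])
```

```text
[[-0.055, 0.705, 0.707], [0.999, 0.039, 0.038], [-0.001, 0.708, -0.706]] 0.011 0.6802847925472416
-0.03 [ 0.476 -0.215  0.12 ] [213. 244.]
0.03 [ 0.519 -0.212  0.163] [255. 201.]
-0.0475 [ 0.464 -0.215  0.108] [201. 256.]
0.0475 [ 0.531 -0.212  0.175] [268. 188.]
lip [array([219., 318.]), array([199., 266.]), array([182., 219.])]
185 240 [ 0.448 -0.226  0.142] [33 32 35]
182 237 [ 0.446 -0.227  0.149] [32 31 33]
175 235 [ 0.438 -0.229  0.155] [34 31 33]
236 186 [ 0.498 -0.225  0.195] [40 40 41]
230 182 [ 0.493 -0.226  0.202] [39 41 43]
```

Run:
```python
from h import *
s=get_state();A=R.from_quat(s["eef_rot"])
for n in("side","top"):
    p,d=snapshot(n);W=cloud(d,camera_model(n))
    m=(p.max(-1)<75)&(np.linalg.norm(W-s["tool_pos"],axis=-1)<.13)&(W[...,2]>.1)&(d>0)
    T=A.inv().apply(W[m]-s["tool_pos"])
    for lo,hi in((-.09,-.02),(-.02,.02),(.02,.09)):
        t=T[(T[:,1]>lo)&(T[:,1]<hi)]
        if len(t)<5:continue
        k=t[np.argsort(t[:,2])[-max(5,len(t)//50):]];print(n,lo,len(t),"tip pts",k.mean(0).round(4),"z98",np.percentile(t[:,2],[90,98,100]).round(4))
```

```text
side -0.09 601 tip pts [-0.0073 -0.0349 -0.0245] z98 [-0.0366 -0.0263 -0.0219]
side -0.02 85 tip pts [-0.0215 -0.009  -0.1141] z98 [-0.1206 -0.1168 -0.1002]
side 0.02 564 tip pts [-0.0097  0.0348 -0.0263] z98 [-0.0406 -0.0291 -0.0224]
top -0.09 169 tip pts [ 0.0051 -0.0332 -0.0565] z98 [-0.0832 -0.0605 -0.0497]
top -0.02 113 tip pts [ 0.023   0.009  -0.1013] z98 [-0.103  -0.1016 -0.1   ]
top 0.02 391 tip pts [-0.0009  0.0414 -0.0293] z98 [-0.0394 -0.0309 -0.0277]
```

Run:
```python
from h import *
s=get_state();A=R.from_quat(s["eef_rot"])
out=[]
for n in("side","top"):
    m=camera_model(n);V=np.array(m["view"]);p,d=snapshot(n);q=[]
    for y in(-.03,.03):
        for z in (.011,-.025):
            c=V[:3,:3]@(s["tool_pos"]+A.apply([0,y,z]))+V[:3,3];u=m["intrinsics"]@c;q.append(u[:2]/u[2])
    o=np.mean(q,0).astype(int);k=p[o[1]-40:o[1]+40,o[0]-40:o[0]+40,::-1]
    k=cv2.resize(k,(400,400),interpolation=cv2.INTER_NEAREST)
    k=cv2.convertScaleAbs(k,alpha=1.5,beta=20)
    for i,a in enumerate(q):cv2.circle(k,tuple(int(x) for x in (a-o+40)*5),4,[(0,0,255),(0,255,0)][i%2],1)
    out.append(k)
cv2.imwrite("pics/z1.png",np.hstack(out))
```

```text
(no output)
```

View pics/z1.png

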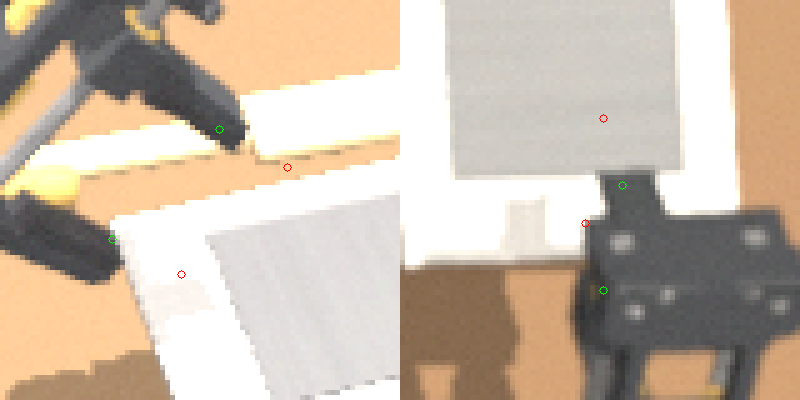

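The zoom shows the real fingertips near the green marks, about 30 mm short of the nominal red ones. I'll check the start picture to see whether this depends on the opening.

Run:
```python
from h import *
z=np.load("side0.npz");p,d=z["p"],z["d"];W=cloud(d,camera_model("side"))
t0=np.array([.157,.604,.216]);A=R.from_quat([.127,.992,-.001,0])
m=(p.max(-1)<75)&(np.linalg.norm(W-t0,axis=-1)<.16)&(d>0)
T=A.inv().apply(W[m]-t0);print(len(T))
for lo,hi in((-.09,-.02),(-.02,.02),(.02,.09)):
    t=T[(T[:,1]>lo)&(T[:,1]<hi)]
    if len(t)>5:
        k=t[np.argsort(t[:,2])[-5:]];print(lo,len(t),k.mean(0).round(4),np.percentile(t[:,1],[2,98]).round(3))
```

```text
1343
-0.09 719 [ 0.0036 -0.0572 -0.0243] [-0.089 -0.028]
-0.02 85 [-0.0207  0.0072 -0.1025] [-0.018  0.017]
0.02 347 [ 0.0018  0.047  -0.0213] [0.028 0.082]
```

```bash
sed -i 's/depth=.001,/depth=.033,/' h.py; python3 -m inch '0.36 0 -0.0056 0.0046 0 0 0; 0.36 0 -0.0056 0.0046 0 0 0; 0.36 0 -0.0056 0.0046 0 0 0; 0.36 0 -0.0056 0.0046 0 0 0; 0.36 0 -0.0056 0.0046 0 0 0; 0.36 0 -0.0056 0.0046 0 0 0; 0.36 0 -0.005 0 0 0 0; 0.36 0 -0.005 0 0 0 0; 0.36 0 0 0 0 0 0; 0.36 0 0 0 0 0 0'
python3 - <<'E'
from h import *
print(np.round(get_state()['q'],2))
plan(P(*(tcp(0,45,dy=-.010))),Rt(45),10)
E
```

```text
clock: 9.3
tool_pos: [0.4785, -0.2145, 0.0986]
eef_rot: [0.635, 0.671, 0.278, 0.263]
contact_force: [0.7, 0.7, -0.0]
opening: 0.679
finger_force: 0.0
[ 1.3   1.37 -1.4   2.56  2.42  1.12 -1.49]
n 10 row [ 0.0002 -0.0001  0.0031] [ 0.0001  0.0001 -0.0001] |v| 0.0031
mid [ 0.485 -0.214  0.092] [ 0.491 -0.213  0.085] [ 0.495 -0.212  0.08 ]
```

```bash
python3 -m inch '0.36 0 0 0.003 0 0 0; 0.36 0 0 0.003 0 0 0; 0.36 0 0 0.003 0 0 0; 0.36 0 0 0.003 0 0 0; 0.36 0 0 0.003 0 0 0; 0.36 0 0 0.003 0 0 0; 0.36 0 0 0.003 0 0 0; 0.36 0 0 0.003 0 0 0; 0.36 0 0 0.003 0 0 0; 0.36 0 0 0.003 0 0 0; 0.36 0 0 0 0 0 0'
python3 - <<'E'
from h import *
print(np.round(get_state()['q'],2))
plan(P(*tcp(0,45)),Rt(45),5)
m=camera_model("side");p,d=snapshot("side");cv2.imwrite("pics/s3.png",cv2.resize(p[220:340,200:360,::-1],None,fx=4,fy=4))
E
```

```text
clock: 10.22
tool_pos: [0.5002, -0.2134, 0.077]
eef_rot: [0.635, 0.671, 0.278, 0.263]
contact_force: [-0.6, 0.0, -0.2]
opening: 0.68
finger_force: 0.0
[ 1.27  1.42 -1.37  2.51  2.46  1.13 -1.47]
n 5 row [0.0004 0.0018 0.0001] [ 0.0001  0.0002 -0.0001] |v| 0.0018
mid [ 0.503 -0.213  0.079] [ 0.504 -0.212  0.081] [ 0.505 -0.212  0.082]
```

View pics/s3.png

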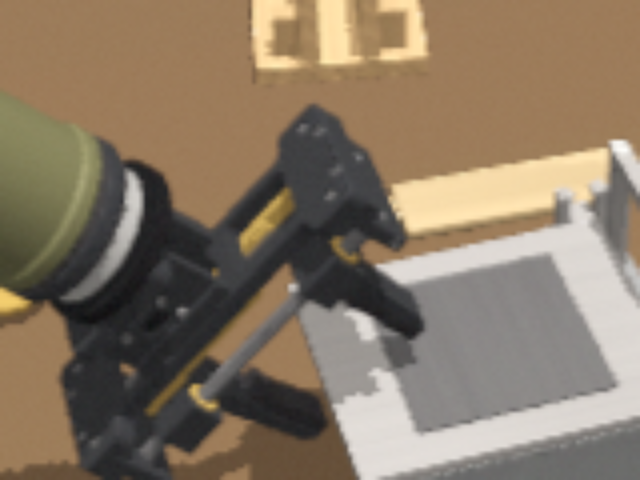

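The crop shows the lower fingertip at (322,425), still fully visible just in front of the lip edge at about (345,420). It isn't under the lip yet, so I'll measure the gap.

Run:
```python
from h import *
s=get_state();A=R.from_quat(s["eef_rot"])
p,d=snapshot("side");W=cloud(d,camera_model("side"))
m=(p.max(-1)<75)&(np.linalg.norm(W-s["tool_pos"],axis=-1)<.13)&(W[...,2]>.03)&(d>0)&(W[...,0]<.475)
X=W[m];T=A.inv().apply(X-s["tool_pos"]);k=T[:,1]<-.01;X,T=X[k],T[k]
o=np.argsort(T[:,2])[-12:];print(T[o].round(3),X[o].round(3))
L=sel(W,d,.4,.66,-.32,-.1,.087,.1)[0];f=(L[:,:2]-H[:2])@[np.cos(YAW),np.sin(YAW)];l=(L[:,:2]-H[:2])@[-np.sin(YAW),np.cos(YAW)]
for a in(-.06,-.04,-.02):print(a,np.sort(f[abs(l-a)<.006])[:4].round(4))
```

```text
[[-0.01  -0.038 -0.026]
 [-0.006 -0.03  -0.026]
 [-0.008 -0.037 -0.026]
 [ 0.001 -0.031 -0.026]
 [-0.009 -0.032 -0.025]
 [-0.011 -0.033 -0.025]
 [-0.007 -0.032 -0.025]
 [ 0.004 -0.031 -0.025]
 [-0.01  -0.031 -0.025]
 [-0.001 -0.032 -0.023]
 [-0.008 -0.038 -0.023]
 [-0.008 -0.044 -0.023]] [[ 0.455 -0.226  0.069]
 [ 0.46  -0.221  0.074]
 [ 0.456 -0.223  0.069]
 [ 0.46  -0.215  0.073]
 [ 0.46  -0.225  0.072]
 [ 0.459 -0.227  0.072]
 [ 0.46  -0.223  0.073]
 [ 0.46  -0.212  0.073]
 [ 0.461 -0.226  0.073]
 [ 0.461 -0.216  0.071]
 [ 0.458 -0.224  0.067]
 [ 0.453 -0.224  0.062]]
-0.06 [-0.1604 -0.1603 -0.1599 -0.1589]
-0.04 [-0.1603 -0.1601 -0.1599 -0.1595]
-0.02 [-0.1607 -0.1604 -0.1603 -0.1601]
```

```bash
sed -i 's/depth=.033,/depth=.043,/' h.py; python3 -m inch '0.36 0 0 0.003 0 0 0; 0.36 0 0 0.003 0 0 0; 0.36 0 0 0.003 0 0 0; 0.36 0 0 0.003 0 0 0; 0.36 0 0.002 0 0 0 0; 0.36 0 0.002 0 0 0 0; 0.36 0 0.002 0 0 0 0; 0.36 0 0.002 0 0 0 0; 0.36 0 0.002 0 0 0 0; 0.36 0 0.0028 -0.0023 0 0 0; 0.36 0 0.0028 -0.0023 0 0 0; 0.36 0 0.0028 -0.0023 0 0 0; 0.36 0 0.0028 -0.0023 0 0 0; 0.36 0 0 0 0 0 0'
cat >> h.py <<'E'
def ang():
    p,d=snapshot("side");W=cloud(d,camera_model("side"))
    m=(p.min(-1)>90)&(np.ptp(p.astype(int),axis=-1)<25)&(d>0)
    l=(W[...,:2]-H[:2])@[-np.sin(YAW),np.cos(YAW)];f=(W[...,:2]-H[:2])@[np.cos(YAW),np.sin(YAW)];h=W[...,2]-.089
    m&=(l<-.025)&(l>-.065)&(f>-.17)&(f<-.012)&(h>-.002)
    a,b=cv2.fitLine(np.c_[f[m],h[m]].astype(np.float32),cv2.DIST_HUBER,0,.001,.001).ravel()[:2]
    print("lid angle",np.degrees(np.arctan2(b,-a)) if a<0 else np.degrees(np.arctan2(-b,a)),m.sum())
E
python3 - <<'E'
from h import *
s=get_state();print(np.round(s['q'],2),s['moment'].round(2));ang()
plan(P(*tcp(15,45)),Rt(45),10)
E
```

```text
clock: 11.48
tool_pos: [0.5169, -0.2125, 0.0913]
eef_rot: [0.635, 0.671, 0.278, 0.264]
contact_force: [-1.0, -0.5, -0.5]
opening: 0.683
finger_force: 0.6
[ 1.25  1.38 -1.38  2.48  2.42  1.09 -1.47] [-0.11  0.95  0.02]
lid angle 4.8873816 1213
n 10 row [ 0.0002  0.0021 -0.0018] [0.0001 0.0001 0.0001] |v| 0.0028
mid [ 0.517 -0.212  0.099] [ 0.518 -0.211  0.107] [ 0.518 -0.211  0.113]
```

The lid is lifting (4.9°). I'll work out the next arc segments.

Run:
```python
from h import *
t=np.array([5,12,20,28,36,45]);A=np.array([tcp(x,45) for x in t]);D=np.diff(A,axis=0)
for i,dd in enumerate(D):print(t[i],t[i+1],"y %.4f z %.4f"%(dd@ty(45),dd@tz(45)))
```

```text
5 12 y 0.0158 z -0.0124
12 20 y 0.0197 z -0.0117
20 28 y 0.0210 z -0.0089
28 36 y 0.0220 z -0.0059
36 45 y 0.0254 z -0.0030
```

```bash
python3 -m inch '0.36 0 0.004 -0.003 0 0 0; 0.36 0 0.004 -0.003 0 0 0; 0.36 0 0.004 -0.003 0 0 0; 0.36 0 0.004 -0.003 0 0 0; 0.36 0 0.004 -0.0024 0 0 0; 0.36 0 0.004 -0.0024 0 0 0; 0.36 0 0.004 -0.0024 0 0 0; 0.36 0 0.004 -0.0024 0 0 0; 0.36 0 0.004 -0.0024 0 0 0; 0.36 0 0.0042 -0.0018 0 0 0; 0.36 0 0.0042 -0.0018 0 0 0; 0.36 0 0.0042 -0.0018 0 0 0; 0.36 0 0.0042 -0.0018 0 0 0; 0.36 0 0.0042 -0.0018 0 0 0; 0.36 0 0 0 0 0 0'
python3 - <<'E'
from h import *
s=get_state();print(np.round(s['q'],2),s['moment'].round(2));ang()
plan(P(*tcp(45,45)),Rt(45),10)
E
```

```text
clock: 12.78
tool_pos: [0.5346, -0.2116, 0.1555]
eef_rot: [0.635, 0.671, 0.278, 0.264]
contact_force: [-1.2, 0.8, -0.4]
opening: 0.676
finger_force: 0.5
[ 1.25  1.2  -1.42  2.42  2.29  0.96 -1.5 ] [-0.09  0.92  0.03]
lid angle 28.944195 993
n 10 row [ 0.0002  0.0044 -0.001 ] [0.0002 0.0002 0.    ] |v| 0.0045
mid [ 0.541 -0.211  0.166] [ 0.548 -0.21   0.178] [ 0.553 -0.209  0.186]
```

```bash
python3 -m inch '0.36 0 0.0044 -0.001 0 0 0; 0.36 0 0.0044 -0.001 0 0 0; 0.36 0 0.0044 -0.001 0 0 0; 0.36 0 0.0044 -0.001 0 0 0; 0.36 0 0.0044 -0.001 0 0 0; 0.36 0 0.0044 -0.001 0 0 0; 0.36 0 0.0044 -0.001 0 0 0; 0.36 0 0.0044 -0.001 0 0 0; 0.36 0 0.0044 -0.001 0 0 0; 0.36 0 0.0044 -0.001 0 0 0; 0.36 0 0 0 0 0 0'
python3 - <<'E'
from h import *
s=get_state();print(np.round(s['q'],2),s['moment'].round(2));ang()
E
```

```text
clock: 13.75
tool_pos: [0.5586, -0.2102, 0.1936]
eef_rot: [0.635, 0.671, 0.278, 0.264]
contact_force: [-0.5, 0.2, -0.4]
opening: 0.68
finger_force: 0.4
[ 1.23  1.09 -1.42  2.35  2.2   0.85 -1.48] [-0.05  0.87 -0.05]
lid angle 44.290688 704
```

Now close while shifting up, so the lower finger stays under the lid.

```bash
python3 -m inch '0.27 0 0.002 0 0 0 0; 0.18 0 0.002 0 0 0 0; 0.09 0 0.002 0 0 0 0; 0 0 0.002 0 0 0 0; -0.09 0 0.002 0 0 0 0; -0.18 0 0.002 0 0 0 0; -0.27 0 0.002 0 0 0 0; -0.36 0 0.002 0 0 0 0; -0.45 0 0.002 0 0 0 0; -0.54 0 0.002 0 0 0 0; -0.63 0 0.002 0 0 0 0; -0.7 0 0.002 0 0 0 0; -0.76 0 0.002 0 0 0 0; -1 0 0 0 0 0 0; -1 0 0 0 0 0 0; -1 0 0 0 0 0 0' 8
python3 - <<'E'
from h import *
s=get_state();print(np.round(s['q'],2),s['moment'].round(2));ang()
E
```

```text
clock: 15.13
tool_pos: [0.5757, -0.2092, 0.2103]
eef_rot: [0.635, 0.671, 0.278, 0.263]
contact_force: [-0.2, 0.1, -2.2]
opening: 0.128
finger_force: 7.6
[ 1.22  1.05 -1.42  2.3   2.14  0.81 -1.45] [-0.1   1.15 -0.01]
lid angle 50.835224 252
```

Closing shifted the wrong way, so the lid was carried up to about 63°. It's held, but about 18° out of line with the fingers. I'll ease the grip slightly, align the tool with the plate and re-pinch.

Run:
```python
from h import *
plan(P(*tcp(58,32,half=.012)),Rt(32),8)
plan(P(*tcp(60,30,half=.012)),Rt(30),8)
```

```text
n 8 row [ 0.0002 -0.002   0.0007] [ 0.0284  0.0001 -0.0001] |v| 0.0021
mid [ 0.573 -0.209  0.205] [ 0.571 -0.208  0.201] [ 0.568 -0.208  0.198]
n 8 row [ 0.0002 -0.0014  0.0008] [ 0.0327  0.0001 -0.0001] |v| 0.0017
mid [ 0.574 -0.209  0.206] [ 0.573 -0.208  0.203] [ 0.571 -0.208  0.2  ]
```

```bash
python3 -m inch '-0.7 0 0 0 0 0 0; -0.63 0 -0.0014 0.0008 0.033 0 0; -0.57 0 -0.0014 0.0008 0.033 0 0; -0.5 0 -0.0014 0.0008 0.033 0 0; -0.45 0 -0.0014 0.0008 0.033 0 0; -0.45 0 -0.0014 0.0008 0.033 0 0; -0.45 0 -0.0014 0.0008 0.033 0 0; -0.45 0 -0.0014 0.0008 0.033 0 0; -0.45 0 -0.0014 0.0008 0.033 0 0; -0.45 0 0 0 0 0 0; -0.55 0 0 0 0 0 0; -0.65 0 0 0 0 0 0; -0.75 0 0 0 0 0 0; -1 0 0 0 0 0 0; -1 0 0 0 0 0 0; -1 0 0 0 0 0 0' 8
python3 - <<'E'
from h import *
s=get_state();print(np.round(s['q'],2),s['moment'].round(2));ang()
z=R.from_quat(s['eef_rot']).as_matrix()[:,2];print(z.round(3))
c=np.array([np.cos(YAW),np.sin(YAW),0]);g=s['tool_pos']-.041*z-H;f,h=g@c,g[2]-.004;print("grasp f,h",f,h,"ang",np.degrees(np.arctan2(h,-f)),np.hypot(f,h))
E
```

```text
clock: 16.52
tool_pos: [0.5706, -0.2094, 0.1983]
eef_rot: [0.664, 0.702, 0.187, 0.177]
contact_force: [-0.8, 0.4, -0.4]
opening: 0.094
finger_force: 8.0
[ 1.09  0.88 -1.23  2.11  1.59  0.65 -1.06] [-0.03  0.91  0.02]
lid angle 59.48154 438
[ 0.497  0.027 -0.867]
grasp f,h -0.0719569197309168 0.14080574521527048 ang 62.93129495944189 0.15812670926440375
```

The plate is now flush in the grip (8.3 mm gap, lid about 60°). I'll swing it about the hinge.

```bash
python3 -m inch '-1 0 0.0029 0 0.025 0 0; -1 0 0.0029 0 0.025 0 0; -1 0 0.0029 0 0.025 0 0; -1 0 0.0029 0 0.025 0 0; -1 0 0.0029 0 0.025 0 0; -1 0 0.0029 0 0.025 0 0; -1 0 0.0029 0 0.025 0 0; -1 0 0.0029 0 0.025 0 0; -1 0 0.0029 0 0.025 0 0; -1 0 0.0029 0 0.025 0 0; -1 0 0.0029 0 0.025 0 0; -1 0 0.0029 0 0.025 0 0; -1 0 0 0 0 0 0; -1 0 0 0 0 0 0' 12
python3 - <<'E'
from h import *
s=get_state();print(np.round(s['q'],2),s['moment'].round(2));ang()
z=R.from_quat(s['eef_rot']).as_matrix()[:,2];print(z.round(3))
plan(P(*tcp(90,0,half=.004)),Rt(0),8)
E
```

```text
clock: 17.73
tool_pos: [0.6032, -0.2077, 0.2113]
eef_rot: [0.683, 0.722, 0.08, 0.076]
contact_force: [-1.2, -0.2, -2.5]
opening: 0.09
finger_force: 11.9
[ 0.92  0.91 -1.23  1.73  1.05  1.01 -0.57] [-0.13  0.61  0.04]
lid angle 78.50129 446
[ 0.22   0.011 -0.975]
n 8 row [0.0002 0.0024 0.0004] [ 0.0277  0.0001 -0.0001] |v| 0.0024
mid [ 0.61  -0.207  0.211] [ 0.615 -0.206  0.211] [ 0.62  -0.205  0.211]
```

```bash
python3 -m inch '-1 0 0.0028 0 0.0246 0 0; -1 0 0.0028 0 0.0246 0 0; -1 0 0.0028 0 0.0246 0 0; -1 0 0.0028 0 0.0246 0 0; -1 0 0.0028 0 0.0246 0 0; -1 0 0.0028 0 0.0246 0 0; -1 0 0.0028 0 0.0246 0 0; -1 0 0.0028 0 0.0246 0 0; -1 0 0.0028 0 0.0246 0 0; -1 0 0 0 0 0 0; -1 0 0 0 0 0 0; -1 0 0 0 0 0 0' 25
python3 - <<'E'
from h import *
s=get_state();print(np.round(s['q'],2),s['moment'].round(2));ang()
A=R.from_quat(s['eef_rot']).as_matrix();print(A.round(3))
p,d=snapshot("side");cv2.imwrite("pics/s4.png",cv2.resize(p[160:400,220:460,::-1],None,fx=2.5,fy=2.5))
E
```

```text
clock: 18.78
tool_pos: [0.6278, -0.2066, 0.2146]
eef_rot: [0.687, 0.726, 0.0, 0.001]
contact_force: [-0.4, -0.0, -2.8]
opening: 0.087
finger_force: 24.8
[ 0.77  0.97 -1.18  1.43  0.9   1.33 -0.4 ] [-0.08  0.11 -0.  ]
lid angle -76.83998 99
[[-0.055  0.998  0.001]
 [ 0.998  0.055 -0.001]
 [-0.001  0.001 -1.   ]]
```

View pics/s4.png

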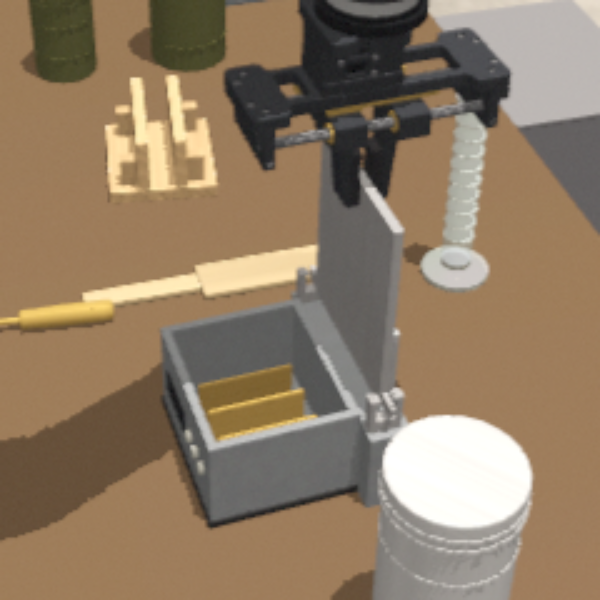

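The crop shows the lid upright at about (360,260), pinched at its top by both fingers, with its pins in the brackets. Now lift, starting gently.

```bash
python3 -m inch '-1 0 0 -0.003 0 0 0; -1 0 0 -0.003 0 0 0; -1 0 0 -0.003 0 0 0; -1 0 0 -0.003 0 0 0; -1 0 0 0 0 0 0; -1 0 0 0 0 0 0' 30; python3 -m inch '-1 0 0 -0.003 0 0 0; -1 0 0 -0.003 0 0 0; -1 0 0 -0.003 0 0 0; -1 0 0 -0.003 0 0 0; -1 0 0 -0.003 0 0 0; -1 0 0 0 0 0 0'
```

```text
clock: 19.38
tool_pos: [0.6282, -0.2063, 0.2273]
eef_rot: [0.687, 0.726, 0.0, 0.001]
contact_force: [-0.8, 0.2, -1.7]
opening: 0.087
finger_force: 29.8
clock: 19.88
tool_pos: [0.6285, -0.2061, 0.2428]
eef_rot: [0.687, 0.726, 0.0, 0.001]
contact_force: [-1.9, -0.1, -2.1]
opening: 0.085
finger_force: 29.8
```

```bash
python3 -m inch '-1 0 0 -0.006 0 0 0; -1 0 0 -0.006 0 0 0; -1 0 0 -0.006 0 0 0; -1 0 0 -0.006 0 0 0; -1 0 0 -0.006 0 0 0; -1 0 0 -0.006 0 0 0; -1 0 0 -0.006 0 0 0; -1 0 0 -0.006 0 0 0; -1 0 -0.006 -0.004 0 0 0; -1 0 -0.006 -0.002 0 0 0; -1 0 -0.006 0 0 0 0; -1 0 -0.006 0 0 0 0; -1 0 0 0 0 0 0'
python3 - <<'E'
from h import *
s=get_state();print(np.round(s['q'],2),s['moment'].round(2))
plan(np.array([.551,.199,.28]),Rt(0,np.radians(-8)),20)
E
```

```text
clock: 20.97
tool_pos: [0.6026, -0.2082, 0.2956]
eef_rot: [0.687, 0.726, -0.001, 0.0]
contact_force: [0.2, 0.5, -2.3]
opening: 0.088
finger_force: 29.8
[ 0.81  0.87 -1.23  1.39  0.82  1.43 -0.35] [-0.06  0.09 -0.05]
n 20 row [ 0.0203 -0.0033  0.0008] [-0.      0.0001  0.0097] |v| 0.0206
mid [ 0.579 -0.087  0.291] [0.564 0.015 0.287] [0.555 0.117 0.283]
```

```bash
python3 -m inch '-1 0.01 -0.003 0 0 0 0.0097; -1 0.0214 -0.0033 0.001 0 0 0.0097; -1 0.0214 -0.0033 0.001 0 0 0.0097; -1 0.0214 -0.0033 0.001 0 0 0.0097; -1 0.0214 -0.0033 0.001 0 0 0.0097; -1 0.0214 -0.0033 0.001 0 0 0.0097; -1 0.0214 -0.0033 0.001 0 0 0.0097; -1 0.0214 -0.0033 0.001 0 0 0.0097; -1 0.0214 -0.0033 0.001 0 0 0.0097; -1 0.0214 -0.0033 0.001 0 0 0.0097; -1 0.0214 -0.0033 0.001 0 0 0.0097; -1 0.0214 -0.0033 0.001 0 0 0.0097; -1 0.0214 -0.0033 0.001 0 0 0.0097; -1 0.0214 -0.0033 0.001 0 0 0.0097; -1 0.0214 -0.0033 0.001 0 0 0.0097; -1 0.0214 -0.0033 0.001 0 0 0.0097; -1 0.0214 -0.0033 0.001 0 0 0.0097; -1 0.0214 -0.0033 0.001 0 0 0.0097; -1 0.0214 -0.0033 0.001 0 0 0.0097; -1 0.01 -0.003 0 0 0 0.0097'
python3 -m inch '-1 0 0 0.008 0 0 0; -1 0 0 0.008 0 0 0; -1 0 0 0.008 0 0 0; -1 0 0 0.008 0 0 0; -1 0 0 0 0 0 0; -1 0 0 0 0 0 0'
python3 - <<'E'
from h import *
s=get_state();print(np.round(s['q'],2),s['moment'].round(2))
plan(np.array([.551,.199,.235]),Rt(0,np.radians(-8)),5)
for n in("side","top"):
    p,d=snapshot(n);W=cloud(d,camera_model(n))
    c,sn=np.cos(np.radians(-8)),np.sin(np.radians(-8));Q=W[...,:2]-[.551,.199];f=Q@[c,sn];l=Q@[-sn,c]
    m=(d>0)&(p.min(-1)>70)&(np.ptp(p.astype(int),axis=-1)<30)&(abs(f)<.05)&(abs(l)<.11)&(W[...,2]>.085)&(W[...,2]<.3)
    for z0 in(.09,.12,.15,.18,.21,.24):
        k=m&(W[...,2]>z0)&(W[...,2]<z0+.03)
        if k.sum()>5:print(n,z0,k.sum(),"f",np.percentile(f[k],[5,50,95]).round(4),"l",np.percentile(l[k],[1,99]).round(4),"slope",np.polyfit(l[k],f[k],1)[0].round(3))
    print("zmin",np.percentile(W[...,2][m],1) if m.any() else 0)
    cv2.imwrite(f"pics/{n}5.png",p[:,:,::-1])
a=cv2.imread("pics/side5.png")[130:290,210:410];b=cv2.imread("pics/top5.png")[170:330,140:340]
cv2.imwrite("pics/c5.png",np.hstack([cv2.resize(a,(400,320)),cv2.resize(b,(400,320))]))
E
```

```text
clock: 22.63
tool_pos: [0.5532, 0.2023, 0.2776]
eef_rot: [0.754, 0.657, 0.001, -0.0]
contact_force: [-0.3, 0.1, -1.4]
opening: 0.089
finger_force: 29.8
clock: 23.13
tool_pos: [0.554, 0.1978, 0.2446]
eef_rot: [0.755, 0.656, -0.001, 0.0]
contact_force: [0.3, -1.1, -2.1]
opening: 0.088
finger_force: 29.8
[ 0.15  0.81 -1.11  1.62  0.77  1.21 -1.27] [-0.09  0.06  0.02]
n 5 row [ 0.0002 -0.0006  0.0019] [-0.0001  0.0004 -0.0002] |v| 0.002
mid [0.553 0.198 0.241] [0.552 0.199 0.239] [0.552 0.199 0.237]
side 0.12 45 f [-0.0044 -0.0011  0.0023] l [-0.0909  0.0258] slope -0.043
side 0.15 61 f [-0.0043 -0.0014  0.0049] l [-0.0768  0.0108] slope -0.059
side 0.18 51 f [-0.004  -0.0021  0.0025] l [-0.0783  0.0216] slope -0.052
side 0.21 58 f [-0.0038 -0.0012  0.0039] l [-0.0753  0.013 ] slope -0.057
side 0.24 63 f [-0.0035 -0.0001  0.0056] l [-0.0758  0.0117] slope -0.043
zmin 0.12465983408571427
zmin 0
```

View pics/c5.png

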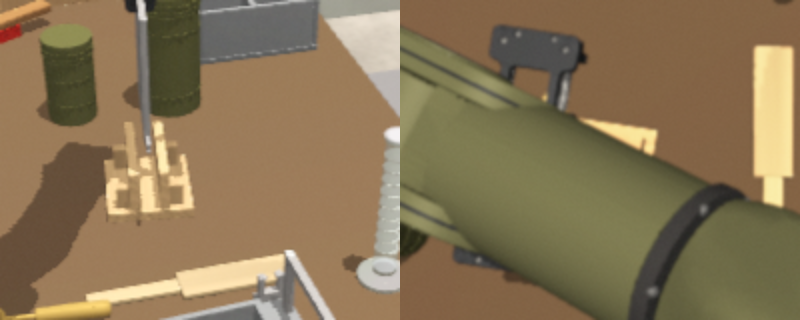

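The crops show the lid hanging vertically over the slot, its end at about (145,70–150) in the left half and in line with the gap between the boards. The side-camera numbers put it within 1 mm of the slot centre, so I'll lower it.

```bash
python3 -m inch '-1 0 -0.001 0.008 0 0 0; -1 0 -0.001 0.01 0 0 0; -1 0 0 0.01 0 0 0; -1 0 0 0.01 0 0 0; -1 0 0 0.01 0 0 0; -1 0 0 0.01 0 0 0; -1 0 0 0.01 0 0 0; -1 0 0 0.008 0 0 0; -1 0 0 0.006 0 0 0; -1 0 0 0.004 0 0 0; -1 0 0 0.004 0 0 0; -1 0 0 0 0 0 0; -1 0 0 0 0 0 0'
python3 -m inch '-1 0 0 0.002 0 0 0; -1 0 0 0.002 0 0 0; -1 0 0 0 0 0 0; -1 0 0 0 0 0 0'
```

```text
clock: 24.32
tool_pos: [0.5523, 0.1996, 0.1557]
eef_rot: [0.755, 0.656, 0.0, 0.001]
contact_force: [0.3, -0.7, -2.1]
opening: 0.089
finger_force: 29.8
clock: 24.65
tool_pos: [0.5522, 0.1994, 0.1516]
eef_rot: [0.755, 0.656, 0.0, 0.001]
contact_force: [-0.5, -0.6, -1.2]
opening: 0.089
finger_force: 29.8
```

```bash
python3 -m inch '-1 0 0 0.002 0 0 0; -1 0 0 0.002 0 0 0; -1 0 0 0 0 0 0; -1 0 0 0 0 0 0'
python3 -m inch '-1 0 0 0.0015 0 0 0; -1 0 0 0.0015 0 0 0; -1 0 0 0 0 0 0; -1 0 0 0 0 0 0'
python3 -m inch '-1 0 0 0.001 0 0 0; -1 0 0 0.001 0 0 0; -1 0 0 0 0 0 0; -1 0 0 0 0 0 0'
```

```text
clock: 24.98
tool_pos: [0.5521, 0.1993, 0.1474]
eef_rot: [0.755, 0.656, -0.0, 0.001]
contact_force: [-0.6, 0.6, -1.5]
opening: 0.087
finger_force: 29.8
clock: 25.32
tool_pos: [0.5521, 0.1994, 0.1444]
eef_rot: [0.755, 0.656, 0.0, 0.001]
contact_force: [0.3, -0.7, -2.1]
opening: 0.089
finger_force: 29.8
clock: 25.65
tool_pos: [0.5522, 0.1994, 0.1425]
eef_rot: [0.755, 0.656, 0.0, 0.001]
contact_force: [-0.3, -0.0, -2.4]
opening: 0.086
finger_force: 29.8
```

```bash
for i in 1; do python3 -m inch '-1 0 0 0.001 0 0 0; -1 0 0 0.001 0 0 0; -1 0 0 0 0 0 0'; done
python3 -m inch '-1 0 0 0.001 0 0 0; -1 0 0 0.001 0 0 0; -1 0 0 0 0 0 0'
python3 -m inch '-1 0 0 0.001 0 0 0; -1 0 0 0 0 0 0; -1 0 0 0 0 0 0'
```

```text
clock: 25.9
tool_pos: [0.5521, 0.1993, 0.1403]
eef_rot: [0.755, 0.656, -0.0, 0.001]
contact_force: [-0.5, 1.2, -1.5]
opening: 0.089
finger_force: 29.8
clock: 26.15
tool_pos: [0.5522, 0.1994, 0.1386]
eef_rot: [0.755, 0.656, 0.0, 0.001]
contact_force: [1.5, 0.8, -2.3]
opening: 0.087
finger_force: 29.9
clock: 26.4
tool_pos: [0.5525, 0.1994, 0.1385]
eef_rot: [0.755, 0.656, 0.0, 0.001]
contact_force: [-0.6, -1.5, 5.3]
opening: 0.088
finger_force: 29.8
```

The lid is on the slot floor (+5 N, at the predicted height). I'll lean it gently against the back board before releasing.

```bash
python3 -m inch '-1 0 0 -0.0005 0 0 0; -1 0 0.0025 0 0.02 0 0; -1 0 0.0025 0 0.02 0 0; -1 0 0.0025 0 0.02 0 0; -1 0 0.0025 0 0.02 0 0; -1 0 0.0025 0 0.02 0 0; -1 0 0 0 0 0 0; -1 0 0 0 0 0 0' 12
python3 -m inch '-1 0 0.0025 0 0.02 0 0; -1 0 0 0 0 0 0; -1 0 0 0 0 0 0'
python3 -m inch '-1 0 0.0025 0 0.02 0 0; -1 0 0 0 0 0 0; -1 0 0 0 0 0 0'
```

```text
clock: 27.07
tool_pos: [0.5651, 0.1977, 0.1381]
eef_rot: [0.754, 0.655, -0.032, -0.037]
contact_force: [-0.4, -1.3, 4.9]
opening: 0.089
finger_force: 12.0
clock: 27.32
tool_pos: [0.5675, 0.1974, 0.1378]
eef_rot: [0.754, 0.655, -0.039, -0.045]
contact_force: [0.6, -1.7, 3.8]
opening: 0.091
finger_force: 12.0
clock: 27.57
tool_pos: [0.57, 0.197, 0.1375]
eef_rot: [0.753, 0.654, -0.045, -0.052]
contact_force: [0.4, -0.9, 5.0]
opening: 0.088
finger_force: 12.0
```

```bash
python3 -m inch '-1 0 0.0025 0 0.02 0 0; -1 0 0 0 0 0 0; -1 0 0 0 0 0 0'
python3 -m inch '-1 0 0.0025 0 0.02 0 0; -1 0 0 0 0 0 0; -1 0 0 0 0 0 0'
```

```text
clock: 27.82
tool_pos: [0.5726, 0.1967, 0.1372]
eef_rot: [0.753, 0.654, -0.052, -0.06]
contact_force: [-0.2, -2.0, 5.4]
opening: 0.09
finger_force: 12.0
clock: 28.07
tool_pos: [0.5748, 0.1966, 0.1367]
eef_rot: [0.752, 0.653, -0.058, -0.067]
contact_force: [-0.7, -1.2, 6.2]
opening: 0.086
finger_force: 12.1
```

```bash
python3 -m inch '-1 0 0.0025 0 0.02 0 0; -1 0 0.0025 0 0.02 0 0; -1 0 0 0 0 0 0; -1 0 0 0 0 0 0'
python3 - <<'E'
from h import *
s=get_state();print(s['moment'].round(2))
p,d=snapshot("side");cv2.imwrite("pics/s6.png",cv2.resize(p[120:260,210:370,::-1],None,fx=4,fy=4))
E
```

```text
clock: 28.4
tool_pos: [0.579, 0.196, 0.1351]
eef_rot: [0.75, 0.652, -0.072, -0.083]
contact_force: [-0.6, -0.2, 1.3]
opening: 0.091
finger_force: 12.3
[-0.11  0.36  0.05]
```

View pics/s6.png

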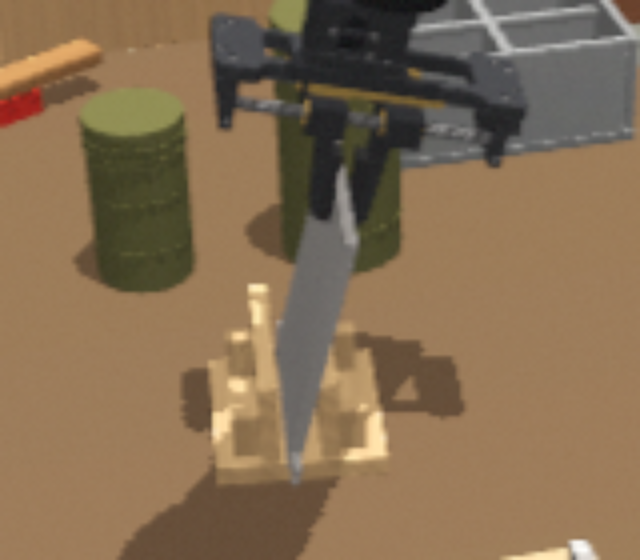

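The crop shows the lid between the boards, bottom corner at (295,478), leaning back on the rear board at about 12°. Release slowly.

```bash
python3 -m inch '-0.78 0 0 0 0 0 0; -0.74 0 0 0 0 0 0; -0.7 0 0 0 0 0 0; -0.66 0 0 0 0 0 0; -0.62 0 0 0 0 0 0; -0.56 0 0 0 0 0 0; -0.5 0 0 0 0 0 0; -0.4 0 0 0 0 0 0; -0.3 0 0 0 0 0 0; -0.3 0 0 0 0 0 0' 5
python3 - <<'E'
from h import *
s=get_state();p,d=snapshot("side");W=cloud(d,camera_model("side"))
c,sn=np.cos(np.radians(-8)),np.sin(np.radians(-8));Q=W[...,:2]-[.551,.199];f=Q@[c,sn];l=Q@[-sn,c];z=W[...,2]
m=(d>0)&(p.min(-1)>60)&(np.ptp(p.astype(int),axis=-1)<30)&(f>-.03)&(f<.09)&(abs(l)<.08)&(z>.03)&(z<.2)
a=np.polyfit(z[m],f[m],1);print("lean deg",np.degrees(np.arctan(a[0])),m.sum(),"f@14mm",np.polyval(a,.014),"zmax",np.percentile(z[m],99))
A=R.from_quat(s['eef_rot']).as_matrix();print("tool tilt",np.degrees(np.arcsin(A[:2,2]@[c,sn])), s['finger_force'])
E
```

```text
clock: 29.28
tool_pos: [0.5793, 0.1957, 0.1354]
eef_rot: [0.75, 0.652, -0.072, -0.082]
contact_force: [0.8, -0.1, -0.2]
opening: 0.351
finger_force: 0.0
lean deg 15.095079986594094 779 f@14mm -0.010421200450879249 zmax 0.17769858727119092
tool tilt -12.545721343210174 0.0
```

```bash
python3 -m inch '-0.1 0 0 -0.002 0 0 0; -0.1 0 0 -0.004 0 0 0; -0.1 0 0 -0.005 0 0 0; -0.1 0 0 -0.005 0 0 0; -0.1 0 0 -0.008 0 0 0; -0.1 0 0 -0.01 0 0 0; -0.1 0 0 -0.015 0 0 0; -0.1 0 0 -0.015 0 0 0; -0.1 0 0 -0.015 0 0 0; -0.1 0 0 -0.015 0 0 0; -0.1 0 -0.01 -0.015 0 0 0; -0.1 0 -0.02 -0.01 0 0 0; -0.1 0 -0.03 0 0 0 0; -0.1 0 -0.03 0 0 0 0; -0.1 0 -0.03 0 0 0 0; -0.1 0 0 0 0 0 0; -0.1 0 0 0 0 0 0; -0.1 0 0 0 0 0 0'
python3 - <<'E'
from h import *
for n in("side","top"):
    p,d=snapshot(n);cv2.imwrite(f"pics/{n}7.png",p[:,:,::-1])
a=cv2.imread("pics/side7.png");b=cv2.imread("pics/top7.png")
cv2.imwrite("pics/c7.png",np.hstack([cv2.resize(a,(400,300)),cv2.resize(b,(400,300))]))
E
```

```text
clock: 30.83
tool_pos: [0.4894, 0.208, 0.2782]
eef_rot: [0.75, 0.652, -0.072, -0.082]
contact_force: [0.1, 0.3, 0.2]
opening: 0.448
finger_force: 0.0
```

View pics/c7.png

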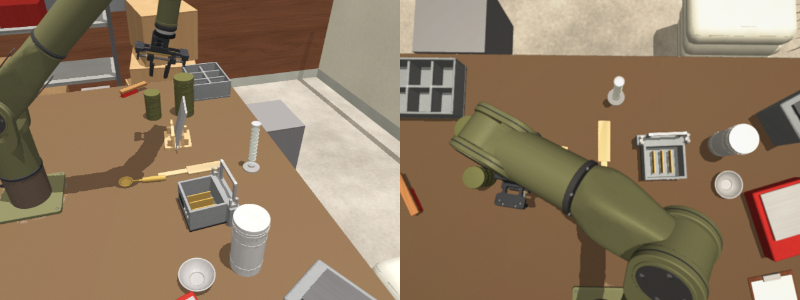

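The left half shows the lid standing in the rack at about (181,120), the cell open at (205,205), the bystanders where they were and the gripper well clear of the lid. I'm handing it in.

```bash
python3 -c "
from plant import r
print(r.finish_job())"
```

```text
the job is handed in; nothing more can be done
None
```

The lid is off the moisture cell and standing hinge edge down in the rack slot, leaning on the rear board; the gripper is clear, nothing else on the counter appears to have moved, and the job was handed in at about 31 s.

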